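# Load the packer magazine

## Robot

A 6-joint arm with a two-finger parallel gripper is mounted at the origin on the work surface. World frame = base frame: x ahead of the robot, y to its left, z up, the work surface at z = 0. Lengths are in m, angles in rad, forces in N, time in s.
With the tool pointing down it reaches from about 0.4 to 0.825 m from the base axis. Payload 7 kg.
Tool frame: the origin (TCP) lies midway between the tips of the shut fingers; the grasp point (between the pads) lies 19 mm behind it; z points along the fingers, x is the direction in which the jaws open and shut, and the axes are right-handed (so a half turn about z gives the same grasp; the last joint's range is limited). The gripper opens to 88 mm and grips with 3 to 60 N. Pads are 19 mm wide; open, the fingers measure 130 mm over their backs; the gripper's body (78 mm by 193 mm) begins 47 mm behind the grasp point.
Start: joints at [1.43, 0.359, 0.012, 0, -1.224, -0.288], TCP at [0.281, 0.614, 0.227] pointing down, gripper open.
Joint ranges: [-3.07, 3.07], [-1.43, 2.12], [-1.02, 1.25], [-3.03, 1.67], [-3.05, -0], [-3.03, 3.03]. Speed limits (rad/s): [2.39, 2.39, 3.01, 3.14, 3.14, 3.14].

## Interface

Orientations are given as [roll, pitch, yaw] about the fixed x, y, z axes, in that order (R = Rz(yaw) Ry(pitch) Rx(roll)).
In Python, from station import status, eyes, workorder gives the robot as it stands.
- The arm moves only by the shell command python3 -m jog 'ROWS' [OPENING] [FORCE]. ROWS is JSON, a list of rows, each a list of 6 numbers: the shift along the world's x, y, z in mm, then the turn, a rotation vector about the world's x, y, z in rad. A call has 1 to 12 rows; each row shifts and turns the pose as measured when the row begins; what a row does not reach is not made up. A row lasts 1/10 s, in which the tool goes at most 50 mm and 8.59 degrees, less where a joint would pass 70% of its speed; a pose out of reach is approached as far as the arm can. A call with a gripper value outside its range is refused whole. OPENING is the opening, from 0 (shut) to 1 (fully open), set as the call begins (- or left out, the last holds). The fingers move at their own pace and stop on an object; FORCE is the grip in N (left out, the last holds). Time passes only in rows, so rows that do not move let the fingers close. It gives the time, the measured TCP pose, the force and the opening at its end, in the units of the state.
- status.get_state(): the state, without advancing time (a new reading comes with each control period).
- eyes.grab_frame(name): name is "scene" or "top"; returns the picture (480x640x3 uint8, blue, green, red); there is no depth.
- eyes.calibration(name): a dict with "camera_matrix" (3x3 intrinsics, pixels), "cam_to_world" (4x4, takes a point from camera to world coordinates). Camera axes: x right, y up, looking along -z (the intrinsics and any distortion apply to the point x, -y, -z); pixel columns grow to the right and rows downward; lengths in m; the calibration is good to about 2 mm. A picture is of the moment at which its call begins. calibration takes no time and is no camera call.
- workorder.job_done(): hands the job in, once; it reports no verdict.
The state is a dict: "t": time; "q": joint angles; "qd": joint speeds; "joint_efforts": joint torques, N m; "eef_pos": TCP position; "ee_rot": TCP orientation; "force": force on the tool from outside, world axes, zero at the start; "moment": the same for the moment, N m; "width": finger opening in m.
Only numpy, scipy, OpenCV 4.12 (cv2) and the standard library are available. Lean on these libraries where they do the work, as an engineer would, in place of code of your own. Each camera call takes 0.05 s, during which the arm holds its last target. There are 200 camera calls.

## Task

Load the two long black packers, one at a time, flat into the spring-loaded magazine: set each one in the mouth and push it down past both end lips until it snaps in and the lips hold it, the second on top of the first. How deep the lips sit is not marked and there is only a little slack under the second packer, so feel for the snap and go no further: squeezing the two packers together on the hard stop with more than 28 N cracks them. Leave the square packer and the other things on the board where they lie.

Things in the scene. Friction and masses are not known exactly. Their poses are not given: they have to be found in the camera images.
- packer_a_center (a point): Centre of a long black plastic packer, a ribbed flat bar 100 x 30 x 16 mm, about 45 g, lying flat on the board. x along its 100 mm length, y across its 30 mm width, z up through its 16 mm thickness. End for end and upside down are alike.
- packer_b_center (a point): Centre of the second long black packer, the same as the first. Which of three places on the board holds which packer (long or square) varies.
- magazine: Fixed metal packer magazine. Origin: centre of the underside of its 170 x 70 x 10 mm base plate, on the board; x along the length of the packers to be loaded, y across, z up. Heights below are above this underside. Both long sides are open for |x| < 34 mm, so fingers holding a packer by its long sides pass down outside it. Loaded well, the top packer lies right under the lips and the other under it.
- mouth (a point): Centre of the magazine's mouth, at height 103 mm, axes as the magazine. Four corner posts make an upright slot 102 mm (x) by 33 mm (y), straight up to 94 mm; flares above that widen it 4 mm each way. Set in it, a packer rests on the slopes of two sprung steel lips, one at each end, its underside some 12 mm above the lips' undersides; it must go down about 28 mm, until its top is under them.
- slot_floor (a point): Centre of the base plate's top inside the slot. The lips (13 mm wide, 4.5 mm over each packer end) sit on an insert of unmeasured height: their flat undersides are anywhere from 60 to 74 mm high. 2 mm higher is their nose edge, then a 65 degree slope 13 mm tall. The push climbs on the slope (to 20 N at most), dips, stays at 9 to 16 N while the packer's ends scrape 16 mm past, drops 2 N or more as its top clears the nose; the lips snap in 2 mm lower.
- slot_middle (a point): Point on the slot's middle line, 40 mm above the magazine's underside. A sprung follower plate in the slot, level with the lips when empty, pushes up with 7 N + 0.12 N per mm and throws out a packer that has not snapped in. A hard stop rides on the insert: with two packers in, the stack can go just 2.5 mm under the lips before it is solid. Over 28 N between the two packers breaks them (12 N is normal).
- square_center (a point): Centre of a square black packer 60 x 60 x 16 mm, loose, that does not belong in the magazine. Leave it alone.
- tape_mid (a point): Centre of a loose tape measure, 72 x 66 x 36 mm. Leave it alone.
- driver_grip (a point): Handle of a loose screwdriver lying on the board, 30 mm thick at most. Leave it alone.
- screws_in (a point): Inner floor of a loose open cardboard box of screws, 100 x 80 x 40 mm. Leave it alone.
Mind the look-alikes: they are no part of the job. What is shaped like the part that bears packer_a_center but orange is not meant. What is shaped like the part that bears packer_b_center but purple is not meant.

How it is judged:
By the outcome, as a careful person would: the job done as asked, in the order asked, and still so for the second after the job is handed in, with the robot touching nothing.
It also fails if it takes over 72 s, if anything falls off the work surface, if the arm or the gripper's body presses on something with over 40 N, if the wrist force passes 120 N, or if a joint passes its speed limit or range.

## Working session

There is one attempt and no reset: what is moved stays moved. The work goes in short steps, Python scripts to look and compute and a shell command to move; the robot and the scene stay as the last step left them, time stands still between calls to the robot, and variables do not carry over. Pictures are saved under pics/ and viewed, about 8 in all and at most 12, crops included, and the job is handed in when it is done.

```bash
ls; mkdir -p pics
python3 - <<'E'
from station import status, eyes
import cv2
for n in("scene","top"):
    cv2.imwrite(f"pics/{n}0.png",eyes.grab_frame(n)); c=eyes.calibration(n); print(n,c)
print(status.get_state())
E
```

```text
pics
scene {'camera_matrix': array([[509.36873147,   0.        , 314.89266722],
       [  0.        , 509.36873147, 239.74363597],
       [  0.        ,   0.        ,   1.        ]]), 'cam_to_world': array([[ 0.50794957, -0.61132477,  0.60685193,  1.23866683],
       [ 0.86132234,  0.36908293, -0.34914411, -0.36561658],
       [-0.01053825,  0.70004273,  0.7140232 ,  0.90969275],
       [ 0.        ,  0.        ,  0.        ,  1.        ]])}
top {'camera_matrix': array([[571.33293535,   0.        , 329.98840661],
       [  0.        , 571.33293535, 228.63001974],
       [  0.        ,   0.        ,   1.        ]]), 'cam_to_world': array([[-0.09804943,  0.97449761, -0.20184331,  0.31140293],
       [-0.9951718 , -0.09690821,  0.01555274,  0.02799651],
       [-0.00440416,  0.20239371,  0.97929433,  1.41713686],
       [ 0.        ,  0.        ,  0.        ,  1.        ]])}
{'t': 0.1, 'q': array([ 1.43010554e+00,  3.59320816e-01,  1.11465421e-02, -3.03460149e-04,
       -1.22407623e+00, -2.88098526e-01]), 'qd': array([-0.00018598, -0.00286163,  0.00271632,  0.00020861, -0.00112683,
       -0.00030674]), 'joint_efforts': array([-4.23403408e-04, -5.84160233e+01,  2.93750972e+01,  7.01531410e+00,
        1.01638897e-02, -5.79012908e-05]), 'eef_pos': array([0.28049118, 0.61348801, 0.22571197]), 'ee_rot': array([-3.14145297e+00, -1.47530845e-03, -1.99968907e+00]), 'force': array([-0.2408697 ,  0.0238617 , -0.27987172]), 'moment': array([-0.01388721, -0.02358242, -0.047957  ]), 'width': 0.08766051582995595}
```

View pics/top0.png

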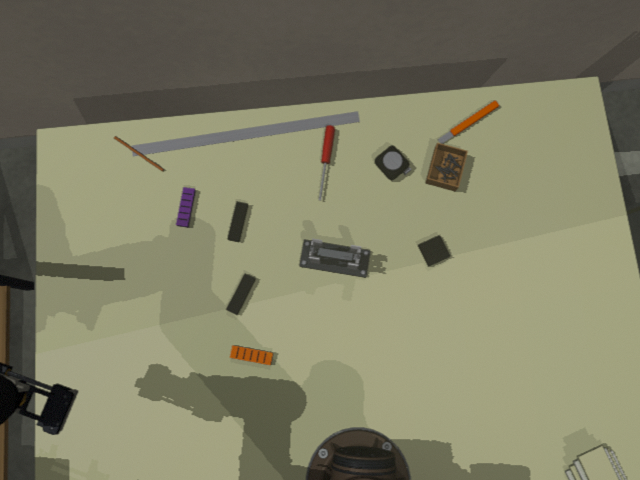

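View pics/scene0.png

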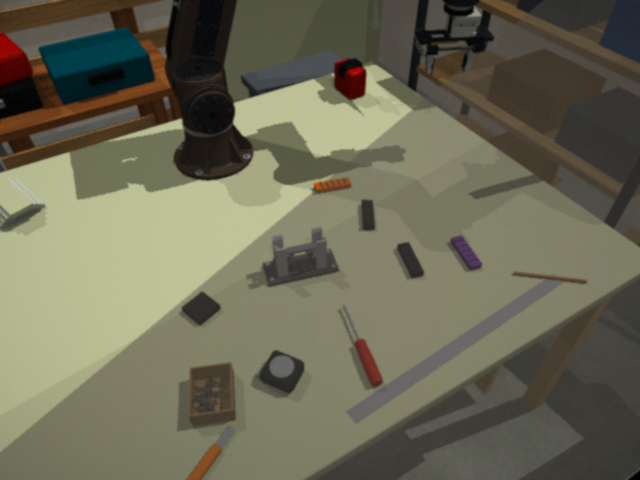

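The top view shows long black packers at (238,222) and (241,294), the magazine at (335,257) and the square packer at (433,250). In the scene view the long packers are at (410,260) and (368,215), and the magazine is at (300,258).

```bash
cat > h.py <<'E'
import numpy as np, cv2
from station import eyes
def ray(n,uv):
    c=eyes.calibration(n);K=c["camera_matrix"];T=c["cam_to_world"]
    uv=np.atleast_2d(uv).astype(float)
    d=np.c_[(uv[:,0]-K[0,2])/K[0,0],-(uv[:,1]-K[1,2])/K[1,1],-np.ones(len(uv))]@T[:3,:3].T
    return T[:3,3],d
def onplane(n,uv,z):
    o,d=ray(n,uv); return (o+d*((z-o[2])/d[:,2:]))[:,:2]
def proj(n,p):
    c=eyes.calibration(n);K=c["camera_matrix"];T=c["cam_to_world"]
    q=(np.atleast_2d(p)-T[:3,3])@T[:3,:3]
    return np.c_[K[0,0]*q[:,0]/-q[:,2]+K[0,2],-K[1,1]*q[:,1]/-q[:,2]+K[1,2]]
E
python3 - <<'E'
from h import *
for n,pts in(("top",[(238,222),(241,294),(433,250)]),("scene",[(410,260),(368,215),(201,308)])):
    im=cv2.imread(f"pics/{n}0.png"); g=im.max(2)
    m=(g<70).astype(np.uint8)
    cnt,_=cv2.findContours(m,0,cv2.CHAIN_APPROX_NONE)
    for p in pts:
        for c in cnt:
            if cv2.pointPolygonTest(c,p,False)>=0:
                for z in(.016,):
                    w=onplane(n,c[:,0],z); r=cv2.minAreaRect((w*1000).astype(np.float32)); print(n,p,len(c),np.round(r[0],1),np.round(r[1],1),round(r[2],1))
    print(n,[int(g[p[1],p[0]]) for p in pts])
t=cv2.imread("pics/top0.png")[225:290,285:385]; s=cv2.imread("pics/scene0.png")[220:295,250:350]
a=cv2.resize(t,None,fx=6,fy=6,interpolation=cv2.INTER_CUBIC)
b=cv2.resize(s,None,fx=7,fy=7,interpolation=cv2.INTER_CUBIC)
cv2.imwrite("pics/mt.png",a);cv2.imwrite("pics/ms.png",b)
E
```

```text
top (238, 222) 94 [641.4 234.8] [31.2 99.6] 72.7
top (241, 294) 89 [460.2 238.7] [30.9 98.2] 58.4
top (433, 250) 82 [ 520.  -245.5] [59.5 60. ] 18.7
top [47, 48, 49]
scene (410, 260) 85 [650.9 229.2] [ 33.6 107.6] 72.7
scene (368, 215) 75 [469.1 234.1] [ 29.7 110.2] 58.4
scene (201, 308) 78 [ 529.4 -247.6] [66.3 63. ] 19.5
scene [47, 49, 49]
```

View pics/mt.png

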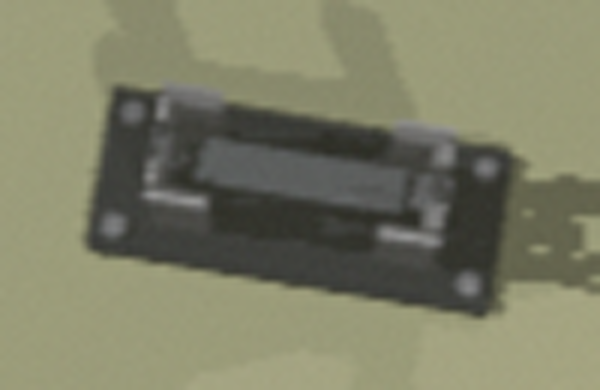

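View pics/ms.png

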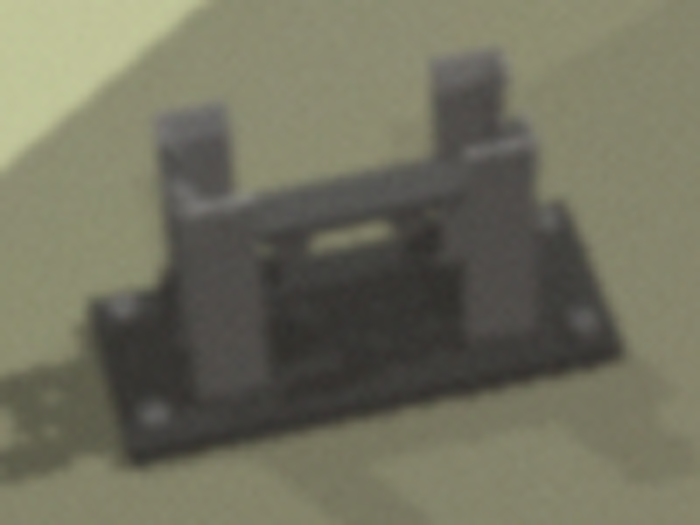

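Run:
```python
from h import *
for n,pts in(("top",[(238,222),(241,294)]),("scene",[(410,260),(368,215)])):
    im=cv2.imread(f"pics/{n}0.png"); m=(im.max(2)<70).astype(np.uint8)
    cnt,_=cv2.findContours(m,0,cv2.CHAIN_APPROX_NONE)
    for p in pts:
        for c in cnt:
            if cv2.pointPolygonTest(c,p,False)>=0:
                M=cv2.moments(c); w=onplane(n,[(M["m10"]/M["m00"],M["m01"]/M["m00"])],.008)
                print(n,p,np.round(w*1000,1))
f=lambda a,s,o:(np.array(a)+.5)/s-.5+np.array(o)
S={"top":(f([(132,111),(486,167),(468,284),(112,225)],6,(285,225)),f([(113,87),(513,150),(490,315),(88,250)],6,(285,225))),
"scene":(f([(585,320),(153,413),(123,305),(552,217)],7,(250,220)),f([(622,353),(135,462),(93,300),(565,203)],7,(250,220)))}
for n,(sc,co) in S.items():
    for nm,p,z in(("screws",sc,.012),("corners",co,.010)):
        w=onplane(n,p,z)*1000
        e=[w[1]-w[0],w[2]-w[3]] ; L=[np.linalg.norm(w[i]-w[(i+1)%4]) for i in range(4)]
        print(n,nm,np.round(w.mean(0),1),"sides",np.round(L,1),"ang",[round(np.degrees(np.arctan2(v[1],v[0])),1) for v in e], np.round(w,1).tolist())
# post tops in top view (outer back edge corners far posts / flares)
```

```text
top (238, 222) [[643.  236.1]]
top (241, 294) [[460.5 240.2]]
scene (410, 260) [[647.8 233.8]]
scene (368, 215) [[465.7 237.5]]
top screws [527.4   1.8] sides [149.   49.5 149.   48.5] ang [np.float64(-104.8), np.float64(-105.1)] [[570.1, 67.5], [532.1, -76.6], [484.3, -63.8], [523.2, 80.0]]
top corners [526.2   1.3] sides [168.8  69.6 168.1  69.3] ang [np.float64(-104.8), np.float64(-104.9)] [[581.4, 74.5], [538.4, -88.7], [470.9, -71.5], [514.1, 90.9]]
scene screws [527.6   2.9] sides [148.2  49.4 150.9  48.6] ang [np.float64(-105.1), np.float64(-105.4)] [[570.3, 67.4], [531.7, -75.7], [484.1, -62.7], [524.2, 82.7]]
scene corners [531.9   0.7] sides [166.1  73.3 166.8  71.3] ang [np.float64(-104.7), np.float64(-105.3)] [[587.7, 71.1], [545.7, -89.6], [475.1, -69.7], [519.2, 91.1]]
```

Both views agree on the magazine: centre about (527, 2), long axis at 75°, with sizes matching the given dimensions. For the packers I trust the top view: A at (643,236), length at −17°, and B at (461,240), length at −31.6°. I'm moving to A now.

```bash
python3 -m jog '[[30,-31.5,0,0,0,0.011],[30,-31.5,0,0,0,0.011],[30,-31.5,0,0,0,0.011],[30,-31.5,0,0,0,0.011],[30,-31.5,0,0,0,0.011],[30,-31.5,0,0,0,0.011],[30,-31.5,0,0,0,0.011],[30,-31.5,0,0,0,0.011],[30,-31.5,0,0,0,0.011],[30,-31.5,0,0,0,0.011],[30,-31.5,0,0,0,0.011],[30,-31.5,0,0,0,0.006]]' 1 60
```

```text
t: 1.3
eef_pos: [0.6456, 0.222, 0.2198]
ee_rot: [3.139, -0.009, -1.858]
force: [0.1, -0.2, 0.6]
width: 0.0879
```

```bash
python3 -m jog '[[-2,7,-20,0,0,-0.015],[0,7,-40,0,0,0],[0,0,-40,0,0,0],[0,0,-40,0,0,0],[0,0,-10,0,0,0],[0,0,0,0,0,0]]' 1 60
python3 - <<'E'
from h import *
from station import status
s=status.get_state(); print(s["eef_pos"],s["ee_rot"])
a=eyes.grab_frame("top")[170:270,170:310]; b=eyes.grab_frame("scene")[180:320,330:500]
cv2.imwrite("pics/g1.png",np.hstack([cv2.resize(a,(560,400)),]))
cv2.imwrite("pics/g2.png",cv2.resize(b,(680,560)))
E
```

```text
t: 1.9
eef_pos: [0.6475, 0.2282, 0.0641]
ee_rot: [3.139, -0.011, -1.883]
force: [-0.6, 1.0, 0.2]
width: 0.0874
[0.64751516 0.22823834 0.06412688] [ 3.13910487 -0.01078237 -1.88341453]
```

View pics/g2.png

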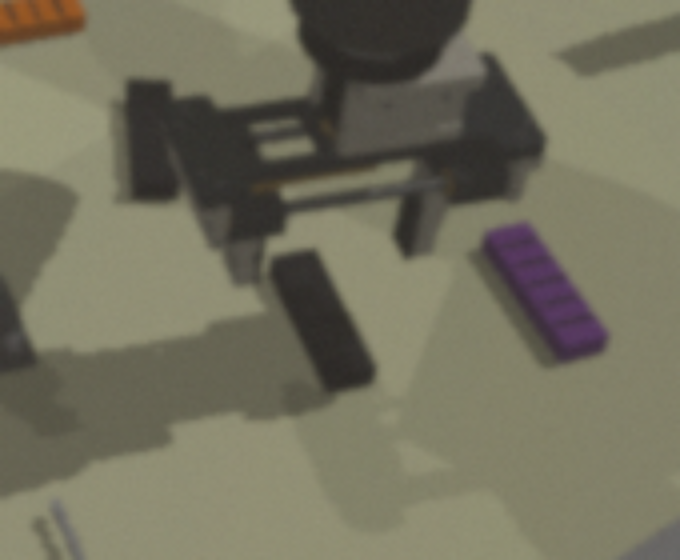

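The scene view shows the jaws straddling packer A (crop 320,320), with clear space for both fingers. I'll descend and correct the pose.

```bash
cat >> h.py <<'E'
from scipy.spatial.transform import Rotation as Ro
def need(yaw):
    from station import status
    s=status.get_state(); R=Ro.from_euler("xyz",s["ee_rot"]); D=Ro.from_euler("xyz",[np.pi,0,yaw])
    print("pos mm",np.round(s["eef_pos"]*1000,2),"rotvec",np.round((D*R.inv()).as_rotvec(),4),"F",np.round(s["force"],1),"M",np.round(s["moment"],2),"w",round(s["width"]*1000,1),"t",s["t"])
E
python3 -c "from h import *;need(-1.873)"
python3 -m jog '[[-2,4,-15,0,0,0],[-2,4,-15,0,0,0],[0,0,-15,0,0,0],[0,0,-7,0,0,0],[0,0,0,0,0,0]]'
python3 -c "from h import *;need(-1.873)"
```

```text
pos mm [648.42 228.9   66.23] rotvec [ 0.0079 -0.0031  0.0103] F [-0.4 -0.7 -0.3] M [ 0.03 -0.    0.01] w 87.8 t 2.0
t: 2.5
eef_pos: [0.647, 0.2401, 0.0166]
ee_rot: [-3.136, -0.001, -1.882]
force: [-0.2, -0.1, 0.5]
width: 0.0878
pos mm [647.01 240.06  16.61] rotvec [0.0027 0.0051 0.0088] F [-0.2 -0.1  0.5] M [-0.02  0.04 -0.01] w 87.8 t 2.5
```

```bash
python3 -m jog '[[-3.5,-4,-7,0.003,0.005,0.009],[0,0,-6,0,0,0],[0,0,0,0,0,0]]'
python3 -c "from h import *;need(-1.873)"; python3 -m jog '[[0,0,0,0,0,0]]';python3 -c "from h import *;need(-1.873)"
```

```text
t: 2.8
eef_pos: [0.6434, 0.2356, 0.0028]
ee_rot: [3.141, 0.001, -1.872]
force: [-0.0, 0.9, 0.2]
width: 0.0875
pos mm [643.41 235.6    2.77] rotvec [-0.0006 -0.0001 -0.001 ] F [-0.   0.9  0.2] M [ 0.01  0.01 -0.02] w 87.5 t 2.8
t: 2.9
eef_pos: [0.6436, 0.2355, 0.0028]
ee_rot: [3.141, 0.001, -1.872]
force: [0.5, 0.4, 0.5]
width: 0.0878
pos mm [643.56 235.46   2.81] rotvec [-0.0006 -0.     -0.0009] F [0.5 0.4 0.5] M [-0.01  0.   -0.04] w 87.8 t 2.9
```

Settled well. I'll grip and lift.

```bash
python3 -m jog '[[0,0,0,0,0,0],[0,0,0,0,0,0],[0,0,0,0,0,0],[0,0,0,0,0,0],[0,0,0,0,0,0],[0,0,0,0,0,0],[0,0,0,0,0,0],[0,0,0,0,0,0]]' 0 60
python3 -m jog '[[0,0,10,0,0,0],[0,0,30,0,0,0],[0,0,40,0,0,0],[0,0,40,0,0,0],[0,0,40,0,0,0],[0,0,0,0,0,0]]'
python3 -c "from h import *;need(-3.403)"
```

```text
t: 3.7
eef_pos: [0.6444, 0.2359, 0.0042]
ee_rot: [-3.14, 0.002, -1.872]
force: [-0.6, -0.6, 0.2]
width: 0.0296
t: 4.3
eef_pos: [0.6426, 0.2342, 0.1719]
ee_rot: [-3.141, -0.001, -1.872]
force: [0.8, 0.5, -0.6]
width: 0.0296
pos mm [642.61 234.23 171.94] rotvec [ 7.0000e-04 -8.0000e-04 -1.5311e+00] F [ 0.8  0.5 -0.6] M [ 0.11 -0.18 -0.01] w 29.6 t 4.3
```

```bash
python3 -m jog '[[-10.5,-21,0,0,0,-0.139],[-10.5,-21,0,0,0,-0.139],[-10.5,-21,0,0,0,-0.139],[-10.5,-21,0,0,0,-0.139],[-10.5,-21,0,0,0,-0.139],[-10.5,-21,0,0,0,-0.139],[-10.5,-21,0,0,0,-0.139],[-10.5,-21,0,0,0,-0.139],[-10.5,-21,0,0,0,-0.139],[-10.5,-21,0,0,0,-0.139],[-10.5,-21,0,0,0,-0.139],[0,0,0,0,0,0]]'
python3 -c "from h import *;need(-3.403)"
```

```text
t: 5.5
eef_pos: [0.5225, -0.004, 0.1823]
ee_rot: [-3.14, 0.012, 2.82]
force: [0.4, 0.2, -0.5]
width: 0.0294
pos mm [522.46  -3.99 182.29] rotvec [0.0046 0.0112 0.0601] F [ 0.4  0.2 -0.5] M [ 0.1  -0.1   0.04] w 29.4 t 5.5
```

```bash
python3 -m jog '[[5,6,-20,0.005,0.011,0.06],[0,0,-22,0,0,0],[0,0,0,0,0,0]]'
python3 -c "from h import *;need(-3.404)"
python3 - <<'E'
from h import *
a=eyes.grab_frame("top")[200:300,270:400]; b=eyes.grab_frame("scene")[180:300,235:375]
cv2.imwrite("pics/m2.png",np.vstack([cv2.resize(a,(390,300),interpolation=2),cv2.resize(a,(390,1))])[:300])
cv2.imwrite("pics/m3.png",cv2.resize(b,(700,600),interpolation=2))
need(-3.404)
E
```

```text
t: 5.8
eef_pos: [0.5287, 0.0021, 0.1424]
ee_rot: [3.138, 0.005, 2.885]
force: [-0.9, 0.5, -0.4]
width: 0.0294
pos mm [528.68   2.06 142.38] rotvec [-0.0024  0.0056 -0.0058] F [-0.9  0.5 -0.4] M [0.07 0.02 0.02] w 29.4 t 5.8
pos mm [530.42   2.38 144.83] rotvec [-0.0027  0.0093 -0.0062] F [-0.1  0.5  1. ] M [ 0.08 -0.06  0.05] w 29.2 t 5.9
```

View pics/m3.png

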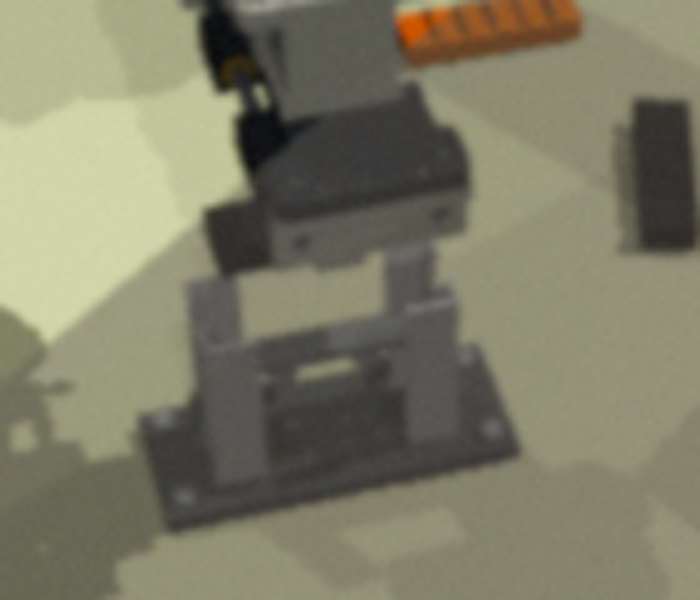

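Run:
```python
from h import *
c=np.array([.5304,.0024]); a=np.radians(74.9); ex=np.array([np.cos(a),np.sin(a)]); ey=np.array([-ex[1],ex[0]])
P=[];N=[]
for dz in(-.003,.013):
  for sx in(-.05,.05):
    for sy in(-.015,.015):
        q=c+ex*sx+ey*sy; P.append([*q,.1448+dz]); N.append((dz,sx,sy))
for n,p in zip(N,proj("scene",P)): print("scene",n,np.round((p-[235,180])*5,0))
for n,p in zip(N,proj("top",P)): print("top",n,np.round((p-[270,200])*3,0))
```

```text
scene (-0.003, -0.05, -0.015) [215. 273.]
scene (-0.003, -0.05, 0.015) [200. 226.]
scene (-0.003, 0.05, -0.015) [440. 228.]
scene (-0.003, 0.05, 0.015) [421. 182.]
scene (0.013, -0.05, -0.015) [212. 246.]
scene (0.013, -0.05, 0.015) [197. 199.]
scene (0.013, 0.05, -0.015) [440. 201.]
scene (0.013, 0.05, 0.015) [421. 156.]
top (-0.003, -0.05, -0.015) [261. 133.]
top (-0.003, -0.05, 0.015) [255. 172.]
top (-0.003, 0.05, -0.015) [131. 112.]
top (-0.003, 0.05, 0.015) [124. 150.]
top (0.013, -0.05, -0.015) [262. 129.]
top (0.013, -0.05, 0.015) [256. 169.]
top (0.013, 0.05, -0.015) [130. 108.]
top (0.013, 0.05, 0.015) [123. 147.]
```

View pics/m2.png

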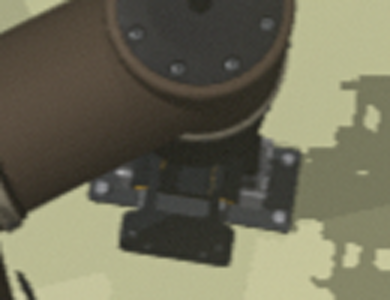

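The packer's left end shows at about (205–222, 212–277), near the prediction. I'll settle the arm and measure that edge numerically.

```bash
python3 -m jog '[[-3,0,-8,-0.003,0.009,-0.006],[0,0,0,0,0,0],[0,0,0,0,0,0]]'
cat > edge.py <<'E'
from h import *
from station import status
def edge():
    im=eyes.grab_frame("scene"); need(-3.404)
    s=status.get_state(); T=s["eef_pos"]; R=Ro.from_euler("xyz",s["ee_rot"]).as_matrix()
    g=cv2.GaussianBlur(im,(0,0),.7).max(2).astype(float)
    # packer axes from tool: long = -tool y / sign to +y world, width = tool x, up = -tool z
    L=R[:,1]*np.sign(R[1,1]); W=R[:,0]*np.sign(R[1,0]); U=-R[:,2]
    for h in(.0,.006,.010):
        p0=T+U*h-L*.05+W*.015   # far vertical edge of the -y end (silhouette)
        a,b=proj("scene",[p0-L*.02,p0+L*.02])
        t=np.linspace(0,1,161); pts=a+(b-a)*t[:,None]
        v=cv2.remap(g.astype(np.float32),pts[:,0].astype(np.float32)[None],pts[:,1].astype(np.float32)[None],1)[0]
        print(h,"start",np.round(a,1),"end",np.round(b,1),"profile every 1mm from -20:",v[::4].astype(int))
if __name__=="__main__": edge()
E
python3 edge.py
```

```text
t: 6.2
eef_pos: [0.5287, 0.0032, 0.139]
ee_rot: [3.141, 0.003, 2.88]
force: [-0.0, -0.1, -0.6]
width: 0.0295
pos mm [528.58   3.14 138.84] rotvec [-0.0002  0.003  -0.0012] F [-0.1 -0.3 -0.2] M [ 0.04 -0.05 -0.01] w 29.0 t 6.25
0.0 start [266.  227.4] end [283.9 223.8] profile every 1mm from -20: [210 209 209 207 205 203 199 196 190 186 182 177 174 170 167 163 159 154
 149 139 128 114  99  84  71  61  56  51  51  50  49  49  49  49  49  49
  50  51  52  52  53]
0.006 start [265.7 225.4] end [283.7 221.8] profile every 1mm from -20: [212 212 212 211 211 211 210 210 209 208 206 204 202 198 194 189 185 177
 169 157 144 131 116 102  91  80  74  69  68  67  67  67  67  67  67  66
  66  66  66  66  66]
0.01 start [265.6 224.1] end [283.6 220.5] profile every 1mm from -20: [213 212 212 212 211 211 211 211 210 210 209 207 206 203 201 198 194 190
 186 180 171 163 153 143 135 127 122 118 116 113 111 108 106 106 105 105
 105 105 104 103 100]
```

```bash
python3 -m jog '[[-1.5,-1.5,-12,0,0.003,-0.001],[0,0,-11,0,0,0],[0,0,-3,0,0,0],[0,0,0,0,0,0]]'
python3 -c "from h import *;need(-3.404)"
```

```text
t: 6.65
eef_pos: [0.5267, 0.0015, 0.1107]
ee_rot: [3.141, -0.0, 2.879]
force: [0.3, -0.4, -0.7]
width: 0.0293
pos mm [526.7    1.48 110.67] rotvec [-0.0004 -0.0001 -0.0001] F [ 0.3 -0.4 -0.7] M [ 0.11 -0.09 -0.01] w 29.3 t 6.65
```

```bash
python3 -m jog '[[0.5,0,-4,0,0,0],[0,0,-3,0,0,0]]'
python3 -m jog '[[0,0,-3,0,0,0],[0,0,0,0,0,0]]'
python3 -m jog '[[0,0,-3,0,0,0],[0,0,0,0,0,0]]'
python3 -c "from h import *;need(-3.404)"
```

```text
t: 6.85
eef_pos: [0.5275, 0.0015, 0.1033]
ee_rot: [3.141, -0.0, 2.879]
force: [-0.6, -0.1, -0.6]
width: 0.0296
t: 7.05
eef_pos: [0.5274, 0.0014, 0.0997]
ee_rot: [3.142, -0.0, 2.879]
force: [-0.1, 0.0, -0.3]
width: 0.0289
t: 7.25
eef_pos: [0.5275, 0.0015, 0.0966]
ee_rot: [3.141, -0.0, 2.879]
force: [0.1, 0.0, 0.4]
width: 0.0292
pos mm [527.52   1.5   96.58] rotvec [-0.0003 -0.     -0.0002] F [0.1 0.  0.4] M [ 0.08 -0.06 -0.02] w 29.2 t 7.25
```

```bash
for i in 1; do python3 -m jog '[[0,0,-2,0,0,0],[0,0,0,0,0,0]]'
python3 -m jog '[[0,0,-2,0,0,0],[0,0,0,0,0,0]]'
python3 -m jog '[[0,0,-2,0,0,0],[0,0,0,0,0,0]]'; done | grep -E "pos|force"
python3 -c "from h import *;need(-3.404)"
```

```text
eef_pos: [0.5276, 0.0015, 0.0946]
force: [-0.2, 0.0, 0.9]
eef_pos: [0.5277, 0.0015, 0.0926]
force: [0.1, 0.4, 0.4]
eef_pos: [0.5278, 0.0016, 0.0904]
force: [-0.4, 0.6, -0.1]
pos mm [527.75   1.58  90.43] rotvec [-0.0005  0.0007 -0.0003] F [-0.4  0.6 -0.1] M [ 0.07 -0.1  -0.01] w 29.3 t 7.85
```

Inside the straight slot with no side force. Continuing down to feel for the lips.

```bash
{ python3 -m jog '[[0,0,-2,0,0,0]]'
python3 -m jog '[[0,0,-2,0,0,0]]'
python3 -m jog '[[0,0,-2,0,0,0]]'
python3 -m jog '[[0,0,-2,0,0,0]]'
python3 -m jog '[[0,0,-2,0,0,0]]'
python3 -m jog '[[0,0,-2,0,0,0]]'; } | grep -E "pos|force"
python3 -c "from h import *;need(-3.404)"
```

```text
eef_pos: [0.528, 0.0015, 0.0886]
force: [-0.1, -1.7, 3.2]
eef_pos: [0.5281, 0.0013, 0.0868]
force: [-1.9, -1.2, 4.9]
eef_pos: [0.5286, 0.0013, 0.0853]
force: [-1.8, 0.6, 7.7]
eef_pos: [0.5288, 0.0014, 0.0839]
force: [-5.0, 0.8, 11.0]
eef_pos: [0.5288, 0.0014, 0.0826]
force: [-4.5, 1.0, 11.9]
eef_pos: [0.5288, 0.0014, 0.0815]
force: [-4.7, 1.0, 12.9]
pos mm [528.84   1.37  81.47] rotvec [ 0.      0.0037 -0.0014] F [-4.7  1.  12.9] M [ 0.39  1.76 -0.18] w 29.5 t 8.45
```

```bash
{ python3 -m jog '[[-1,0,-2,0,0.003,-0.001]]'
python3 -m jog '[[-0.5,0,-2,0,0,0]]'
python3 -m jog '[[-0.3,0,-2,0,0,0]]'
python3 -m jog '[[-0.3,0,-2,0,0,0]]'
python3 -m jog '[[-0.3,0,-2,0,0,0]]'
python3 -m jog '[[-0.3,0,-2,0,0,0]]'; } | grep -E "pos|force"
python3 -c "from h import *;need(-3.404)"
```

```text
eef_pos: [0.5288, 0.0015, 0.0806]
force: [-0.3, -0.5, 10.7]
eef_pos: [0.5289, 0.0016, 0.0797]
force: [-4.5, 0.7, 13.4]
eef_pos: [0.5289, 0.0016, 0.0789]
force: [-5.4, 0.1, 14.4]
eef_pos: [0.5289, 0.0016, 0.078]
force: [-4.6, -1.4, 11.5]
eef_pos: [0.5288, 0.0016, 0.0767]
force: [0.2, -2.0, -3.2]
eef_pos: [0.5287, 0.0016, 0.0751]
force: [-3.6, 0.6, 12.4]
pos mm [528.74   1.56  75.12] rotvec [-0.0004  0.0079 -0.002 ] F [-3.6  0.6 12.4] M [ 0.06  1.25 -0.01] w 29.4 t 9.05
```

```bash
{ python3 -m jog '[[-1.2,0,-2,0,0.008,-0.002]]'
python3 -m jog '[[-1,0,-2,0,0.002,0]]'
python3 -m jog '[[-0.5,0,-2,0,0,0]]'
python3 -m jog '[[-0.5,0,-2,0,0,0]]'
python3 -m jog '[[-0.5,0,-2,0,0,0]]'; } | grep -E "pos|force|width"
python3 -c "from h import *;need(-3.404)"
```

```text
eef_pos: [0.5287, 0.0016, 0.0742]
force: [0.5, -2.9, 11.5]
width: 0.0293
eef_pos: [0.5287, 0.0016, 0.0732]
force: [-2.5, -1.0, 11.5]
width: 0.0295
eef_pos: [0.5288, 0.0015, 0.0721]
force: [-4.3, 0.4, 12.0]
width: 0.0293
eef_pos: [0.5288, 0.0015, 0.071]
force: [-2.9, 0.2, 12.5]
width: 0.0291
eef_pos: [0.5288, 0.0016, 0.0699]
force: [-2.9, -0.6, 13.4]
width: 0.0292
pos mm [528.79   1.55  69.93] rotvec [ 0.0003  0.0054 -0.0031] F [-2.9 -0.6 13.4] M [-0.02  1.31 -0.11] w 29.2 t 9.55
```

```bash
{ python3 -m jog '[[-0.6,0,-2,0,0.005,-0.003]]'
python3 -m jog '[[-0.6,0,-2,0,0,0]]'
python3 -m jog '[[-0.6,0,-2,0,0,0]]'
python3 -m jog '[[-0.6,0,-2,0,0,0]]'
python3 -m jog '[[-0.6,0,-2,0,0,0]]'
python3 -m jog '[[-0.6,0,-2,0,0,0]]'; } | grep -E "pos|force"
python3 -c "from h import *;need(-3.404)"
```

```text
eef_pos: [0.5288, 0.0015, 0.0689]
force: [-2.3, -1.0, 12.4]
eef_pos: [0.5288, 0.0015, 0.0679]
force: [-4.0, 0.2, 12.4]
eef_pos: [0.5288, 0.0015, 0.0669]
force: [-3.2, 0.1, 12.3]
eef_pos: [0.5288, 0.0015, 0.0659]
force: [-4.1, -0.3, 12.9]
eef_pos: [0.5288, 0.0015, 0.0649]
force: [-3.5, -0.4, 13.6]
eef_pos: [0.5287, 0.0016, 0.0639]
force: [-3.9, -0.2, 14.2]
pos mm [528.74   1.56  63.89] rotvec [ 0.0011  0.0081 -0.0037] F [-3.9 -0.2 14.2] M [-0.13  1.31 -0.13] w 29.2 t 10.15
```

```bash
{ python3 -m jog '[[-0.5,0,-2,0,0.008,-0.003]]'
python3 -m jog '[[-0.5,0,-2,0,0,0]]'
python3 -m jog '[[-0.5,0,-2,0,0,0]]'
python3 -m jog '[[-0.5,0,-2,0,0,0]]'
python3 -m jog '[[-0.5,0,-1.5,0,0,0]]'
python3 -m jog '[[0,0,-1.5,0,0,0]]'; } | grep -E "pos|force"
python3 -c "from h import *;need(-3.404)"
```

```text
eef_pos: [0.5288, 0.0016, 0.063]
force: [-3.7, -0.1, 13.4]
eef_pos: [0.5288, 0.0015, 0.062]
force: [-4.4, 0.6, 13.3]
eef_pos: [0.5287, 0.0015, 0.061]
force: [-3.9, -0.6, 12.9]
eef_pos: [0.5287, 0.0015, 0.0599]
force: [-1.6, -0.4, 6.1]
eef_pos: [0.5287, 0.0016, 0.059]
force: [-1.8, -1.2, 8.2]
eef_pos: [0.5288, 0.0015, 0.0581]
force: [-4.1, 0.3, 9.4]
pos mm [528.76   1.51  58.05] rotvec [ 0.0017  0.0059 -0.0033] F [-4.1  0.3  9.4] M [ 0.3   1.47 -0.11] w 29.2 t 10.75
```

```bash
{ python3 -m jog '[[-0.3,0,-2,0,0,0]]'
python3 -m jog '[[-0.3,0,-2,0,0,0]]'
python3 -m jog '[[0,0,1,0,0,0]]'
python3 -m jog '[[0,0,1,0,0,0]]'
python3 -m jog '[[0,0,0.5,0,0,0]]'
python3 -m jog '[[0,0,0.5,0,0,0]]'; } | grep -E "pos|force"
python3 -c "from h import *;need(-3.404)"
```

```text
eef_pos: [0.5287, 0.0016, 0.0566]
force: [-2.0, -0.6, 9.5]
eef_pos: [0.5287, 0.0016, 0.0552]
force: [-2.4, -0.3, 9.4]
eef_pos: [0.5288, 0.0015, 0.0564]
force: [-3.2, 0.3, 7.3]
eef_pos: [0.5287, 0.0015, 0.0577]
force: [-2.6, 0.6, 6.9]
eef_pos: [0.5287, 0.0016, 0.0585]
force: [-2.2, 0.8, 7.6]
eef_pos: [0.5288, 0.0015, 0.0593]
force: [-2.1, 0.9, 6.8]
pos mm [528.75   1.52  59.34] rotvec [ 0.0021  0.0075 -0.0041] F [-2.1  0.9  6.8] M [ 0.07  0.91 -0.06] w 29.6 t 11.35
```

```bash
{ python3 -m jog '[[0,0,0.3,0,0,0]]'; python3 -m jog '[[0,0,0.3,0,0,0]]';  python3 -m jog '[[0,0,0.3,0,0,0]]'; } | grep -E "pos|force"
python3 -c "from h import *;need(-3.404)"
```

```text
eef_pos: [0.5287, 0.0015, 0.0596]
force: [0.8, -0.7, -1.3]
eef_pos: [0.5287, 0.0015, 0.0597]
force: [0.8, -0.9, -2.1]
eef_pos: [0.5287, 0.0015, 0.0597]
force: [1.5, -0.3, -2.0]
pos mm [528.71   1.53  59.66] rotvec [ 0.002   0.0073 -0.0036] F [ 1.5 -0.3 -2. ] M [-0.14 -0.34 -0.12] w 29.5 t 11.65
```

The lips hold the first packer: at TCP z = 59.65 mm the upward force flips to a downward pull, so its top is against the lip undersides there. Now I release and retreat.

```bash
python3 -m jog '[[0,0,0,0,0,0],[0,0,0,0,0,0],[0,0,0,0,0,0],[0,0,0,0,0,0]]' 0.65
python3 -m jog '[[0,0,10,0,0,0],[0,0,30,0,0,0],[0,0,40,0,0,0],[0,0,40,0,0,0],[0,0,0,0,0,0]]'
python3 - <<'E'
from h import *
need(-2.122)
b=eyes.grab_frame("scene")[180:300,235:375]
cv2.imwrite("pics/m4.png",cv2.resize(b,(700,600),interpolation=2))
E
```

```text
t: 12.05
eef_pos: [0.5285, 0.0017, 0.0591]
ee_rot: [-3.141, 0.007, 2.883]
force: [0.6, -0.4, -0.8]
width: 0.0541
t: 12.55
eef_pos: [0.5271, 0.0009, 0.1853]
ee_rot: [-3.139, 0.005, 2.883]
force: [-0.0, -0.6, -0.4]
width: 0.0572
pos mm [527.07   0.89 185.28] rotvec [6.0000e-04 6.1000e-03 1.2777e+00] F [-0.  -0.6 -0.4] M [ 0.11 -0.12  0.  ] w 57.2 t 12.55
```

View pics/m4.png

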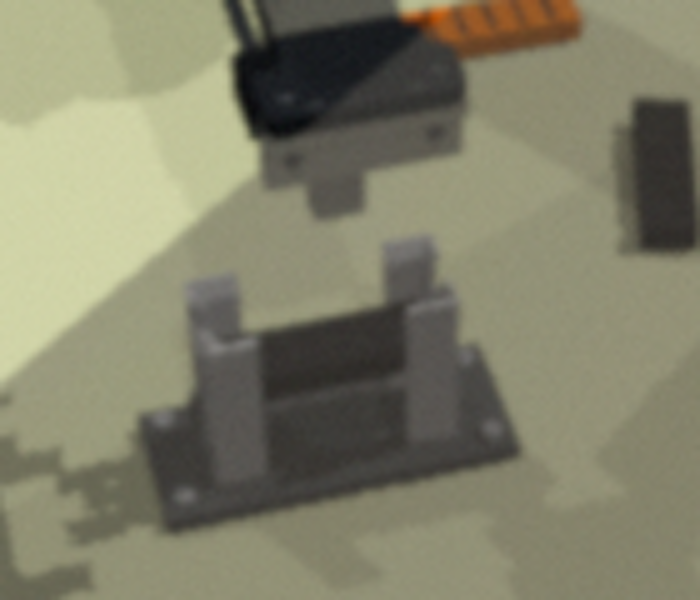

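Packer A sits level under the lips (crop 335,345). Now for packer B.

```bash
python3 -m jog '[[-6.6,23.9,0,0,0.006,0.128],[-6.6,23.9,0,0,0,0.128],[-6.6,23.9,0,0,0,0.128],[-6.6,23.9,0,0,0,0.128],[-6.6,23.9,0,0,0,0.128],[-6.6,23.9,0,0,0,0.128],[-6.6,23.9,0,0,0,0.128],[-6.6,23.9,-20,0,0,0.128],[-6.6,23.9,-30,0,0,0.128],[-6.6,23.9,-30,0,0,0.125],[0,0,-20,0,0,0],[0,0,0,0,0,0]]' 1
python3 -c "from h import *;need(-2.122)"
```

```text
t: 13.8
eef_pos: [0.4517, 0.2461, 0.0766]
ee_rot: [-3.139, -0.009, -2.072]
force: [0.8, -0.8, -0.1]
width: 0.0876
pos mm [451.69 246.1   76.65] rotvec [ 0.0089 -0.0021 -0.05  ] F [ 0.8 -0.8 -0.1] M [-0.05  0.02 -0.05] w 87.6 t 13.8
```

```bash
python3 -m jog '[[9,-6,-10,0.009,-0.002,-0.05],[0,0,-30,0,0,0],[0,0,-15,0,0,0],[0,0,-6,0,0,0],[0,0,0,0,0,0]]'
python3 -c "from h import *;need(-2.122)"
```

```text
t: 14.3
eef_pos: [0.4641, 0.2385, 0.016]
ee_rot: [-3.141, 0.005, -2.135]
force: [0.2, -0.7, -0.4]
width: 0.0879
pos mm [464.09 238.53  15.99] rotvec [-0.0036  0.0029  0.0129] F [ 0.2 -0.7 -0.4] M [ 0.01  0.01 -0.01] w 87.9 t 14.3
```

```bash
python3 -m jog '[[-3,1.5,-7,-0.004,0.003,0.013],[0,0,-6,0,0,0],[0,0,0,0,0,0],[0,0,0,0,0,0]]'
python3 -c "from h import *;need(-2.122)"
```

```text
t: 14.7
eef_pos: [0.4626, 0.2408, 0.0045]
ee_rot: [-3.141, 0.003, -2.123]
force: [-0.8, -0.1, 0.1]
width: 0.0877
pos mm [462.58 240.78   4.48] rotvec [-0.0024  0.0026  0.0009] F [-0.8 -0.1  0.1] M [-0.03  0.02  0.06] w 87.7 t 14.7
```

```bash
python3 -m jog '[[-1.3,-0.7,-1.5,-0.002,0.003,0],[0,0,0,0,0,0],[0,0,0,0,0,0]]'
python3 -m jog '[[0,0,0,0,0,0],[0,0,0,0,0,0],[0,0,0,0,0,0],[0,0,0,0,0,0],[0,0,0,0,0,0],[0,0,0,0,0,0],[0,0,0,0,0,0],[0,0,0,0,0,0]]' 0 60
python3 -m jog '[[0,0,10,0,0,0],[0,0,30,0,0,0],[0,0,40,0,0,0],[0,0,40,0,0,0],[0,0,40,0,0,0],[0,0,0,0,0,0]]'
python3 -c "from h import *;need(-3.404)"
```

```text
t: 15.0
eef_pos: [0.4614, 0.2406, 0.0036]
ee_rot: [3.141, 0.001, -2.123]
force: [0.5, 0.0, -0.4]
width: 0.0877
t: 15.8
eef_pos: [0.4615, 0.2407, 0.0039]
ee_rot: [3.141, 0.001, -2.122]
force: [-0.2, -1.9, 2.4]
width: 0.0293
t: 16.4
eef_pos: [0.4598, 0.2383, 0.1721]
ee_rot: [3.141, -0.002, -2.122]
force: [-0.3, 1.1, -1.1]
width: 0.0291
pos mm [459.83 238.35 172.08] rotvec [ 7.0000e-04 -2.3000e-03 -1.2817e+00] F [-0.3  1.1 -1.1] M [ 0.08 -0.08  0.05] w 29.1 t 16.4
```

```bash
python3 -m jog '[[6.7,-23.7,0,0,0,-0.128],[6.7,-23.7,0,0,0,-0.128],[6.7,-23.7,0,0,0,-0.128],[6.7,-23.7,0,0,0,-0.128],[6.7,-23.7,0,0,0,-0.128],[6.7,-23.7,0,0,0,-0.128],[6.7,-23.7,0,0,0,-0.128],[6.7,-23.7,0,0,0,-0.128],[6.7,-23.7,0,0,0,-0.128],[6.7,-23.7,0,0,0,-0.128],[0,0,0,0,0,0],[0,0,0,0,0,0]]'
python3 -c "from h import *;need(-3.404)"
```

```text
t: 17.6
eef_pos: [0.5264, -0.0078, 0.1789]
ee_rot: [3.14, 0.006, 2.83]
force: [-0.5, 0.0, -0.2]
width: 0.0289
pos mm [526.38  -7.83 178.86] rotvec [0.0004 0.0062 0.0497] F [-0.5  0.  -0.2] M [ 0.1  -0.06  0.01] w 28.9 t 17.6
```

```bash
python3 -m jog '[[1,9,-20,0,0.006,0.05],[0,0,-20,0,0,0],[0,0,0,0,0,0],[0,0,0,0,0,0]]'; python3 edge.py
```

```text
t: 18.0
eef_pos: [0.5273, 0.0033, 0.1398]
ee_rot: [3.141, 0.002, 2.888]
force: [0.2, 0.2, 0.4]
width: 0.0296
pos mm [527.15   3.27 139.74] rotvec [-0.0007  0.0023 -0.0088] F [-1.   0.3 -0.6] M [ 0.11 -0.02  0.05] w 29.3 t 18.05
0.0 start [265.7 226.9] end [283.6 223.2] profile every 1mm from -20: [211 210 210 209 208 208 205 203 199 196 192 189 185 182 179 174 170 163
 154 143 128 112  96  80  69  60  55  52  50  50  50  50  50  49  49  49
  49  49  50  51  52]
0.006 start [265.5 224.9] end [283.4 221.2] profile every 1mm from -20: [211 211 211 211 212 212 211 211 211 210 210 207 205 203 200 197 192 187
 178 169 153 135 119 104  92  84  77  73  70  69  67  66  65  66  66  66
  67  67  67  67  66]
0.01 start [265.3 223.5] end [283.3 219.9] profile every 1mm from -20: [211 211 211 211 212 212 212 211 210 209 208 207 205 203 201 199 197 195
 189 184 175 165 155 145 137 133 128 125 122 120 117 115 113 111 109 107
 106 105 104 103 101]
```

Same in-hand offset as A, so the same approach pose applies.

```bash
python3 -m jog '[[-0.2,-1.8,-12,0,0.002,-0.009],[0,0,-11,0,0,0],[0,0,-4,0,0,0],[0,0,0,0,0,0]]'
python3 -c "from h import *;need(-3.404)"
```

```text
t: 18.45
eef_pos: [0.5276, 0.002, 0.1124]
ee_rot: [3.139, 0.002, 2.879]
force: [-0.1, -0.3, 0.2]
width: 0.0292
pos mm [527.64   1.97 112.4 ] rotvec [-0.0016  0.003  -0.0002] F [-0.1 -0.3  0.2] M [ 0.04 -0.07  0.03] w 29.2 t 18.45
```

```bash
{ python3 -m jog '[[-0.5,-0.4,-4,-0.002,0.003,0],[0,0,-4,0,0,0],[0,0,0,0,0,0]]'
python3 -m jog '[[-0.1,0,-4,0,0,0],[0,0,0,0,0,0]]'
python3 -m jog '[[-0.1,0,-3,0,0,0],[0,0,0,0,0,0]]'
python3 -m jog '[[-0.1,0,-3,0,0,0],[0,0,0,0,0,0]]'
python3 -m jog '[[-0.1,0,-3,0,0,0],[0,0,0,0,0,0]]'; } | grep -E "pos|force"
python3 -c "from h import *;need(-3.404)"
```

```text
eef_pos: [0.5273, 0.0014, 0.1039]
force: [0.2, -1.4, -0.4]
eef_pos: [0.5273, 0.0014, 0.0996]
force: [0.3, 0.5, -1.4]
eef_pos: [0.5273, 0.0014, 0.0965]
force: [-0.1, 1.0, -0.1]
eef_pos: [0.5273, 0.0015, 0.0934]
force: [0.1, -0.7, -0.2]
eef_pos: [0.5272, 0.0015, 0.0901]
force: [0.6, 0.3, -1.5]
pos mm [527.21   1.49  90.15] rotvec [ 0.0005  0.0007 -0.0002] F [ 0.6  0.3 -1.5] M [ 0.09 -0.03 -0.  ] w 29.4 t 19.55
```

```bash
{ python3 -m jog '[[-0.1,0,-2,0,0,0]]'
python3 -m jog '[[-0.2,0,-2,0,0,0]]'
python3 -m jog '[[-0.3,0,-2,0,0,0]]'
python3 -m jog '[[-0.3,0,-2,0,0,0]]'
python3 -m jog '[[-0.3,0,-2,0,0,0]]'
python3 -m jog '[[-0.3,0,-2,0,0,0]]'
python3 -m jog '[[-0.3,0,-2,0,0,0]]'
python3 -m jog '[[-0.3,0,-2,0,0,0]]'; } | grep -E "pos|force"
python3 -c "from h import *;need(-3.404)"
```

```text
eef_pos: [0.5274, 0.0015, 0.0883]
force: [-0.1, -2.1, 1.6]
eef_pos: [0.5275, 0.0014, 0.0868]
force: [-3.1, -0.9, 11.7]
eef_pos: [0.528, 0.0014, 0.0858]
force: [-2.8, 1.7, 13.6]
eef_pos: [0.5284, 0.0015, 0.085]
force: [-3.7, 0.5, 12.0]
eef_pos: [0.5288, 0.0015, 0.0843]
force: [-4.6, 1.1, 14.8]
eef_pos: [0.5289, 0.0015, 0.0838]
force: [-7.6, 1.0, 17.9]
eef_pos: [0.5289, 0.0015, 0.0833]
force: [-7.0, 1.9, 18.4]
eef_pos: [0.5288, 0.0015, 0.0828]
force: [-7.3, 1.5, 19.6]
pos mm [528.85   1.52  82.84] rotvec [ 0.0011  0.0103 -0.0036] F [-7.3  1.5 19.6] M [ 0.55  2.62 -0.2 ] w 29.0 t 20.35
```

```bash
{ python3 -m jog '[[-1.5,0,-1,0,0.01,-0.003]]'
python3 -m jog '[[-1.5,0,-1.5,0,0.004,0]]'
python3 -m jog '[[-1,0,-2,0,0,0]]'
python3 -m jog '[[-1,0,-2,0,0,0]]'; } | grep -E "pos|force"
python3 -c "from h import *;need(-3.404)"
```

```text
eef_pos: [0.5286, 0.0017, 0.0832]
force: [4.6, -2.6, -0.5]
eef_pos: [0.5287, 0.0017, 0.0828]
force: [3.0, -3.4, 9.0]
eef_pos: [0.5289, 0.0017, 0.0822]
force: [-4.4, -0.1, 16.2]
eef_pos: [0.5289, 0.0017, 0.0817]
force: [-5.1, -1.3, 18.6]
pos mm [528.89   1.71  81.73] rotvec [ 0.0009  0.0069 -0.0031] F [-5.1 -1.3 18.6] M [ 0.15  1.79 -0.2 ] w 29.5 t 20.75
```

```bash
{ python3 -m jog '[[-2,0,-2,0,0.007,-0.003]]'
python3 -m jog '[[-2,0,-2,0,0.004,0]]'
python3 -m jog '[[-2,0,-2,0,0.004,0]]'
python3 -m jog '[[-2,0,-2,0,0.004,0]]'; } | grep -E "pos|force"
python3 -c "from h import *;need(-3.404)"
```

```text
eef_pos: [0.5288, 0.0019, 0.0815]
force: [1.9, -2.0, 12.0]
eef_pos: [0.5288, 0.0019, 0.0814]
force: [-0.4, -3.8, 16.2]
eef_pos: [0.5289, 0.0019, 0.0814]
force: [-0.5, -2.4, 16.4]
eef_pos: [0.5288, 0.0019, 0.0814]
force: [-1.4, -1.6, 16.0]
pos mm [528.83   1.87  81.37] rotvec [ 0.0009  0.0041 -0.0043] F [-1.4 -1.6 16. ] M [-0.69  0.2  -0.22] w 29.3 t 21.15
```

```bash
{ python3 -m jog '[[-1.8,-0.3,-2.5,0,0.004,-0.004]]'
python3 -m jog '[[-1.8,-0.3,-2.5,0,0.004,0]]'
python3 -m jog '[[-1.8,-0.2,-2.5,0,0.004,0]]'
python3 -m jog '[[-1.8,-0.2,-2.5,0,0.004,0]]'; } | grep -E "pos|force"
python3 -c "from h import *;need(-3.404)"
```

```text
eef_pos: [0.5289, 0.0018, 0.0809]
force: [-3.0, 1.2, 19.0]
eef_pos: [0.5289, 0.0017, 0.0804]
force: [-2.1, 0.0, 19.5]
eef_pos: [0.5289, 0.0018, 0.0799]
force: [-2.7, 0.3, 17.6]
eef_pos: [0.5289, 0.0018, 0.0796]
force: [-4.1, -0.3, 18.9]
pos mm [528.87   1.78  79.56] rotvec [-0.0005  0.0035 -0.0038] F [-4.1 -0.3 18.9] M [-0.04  0.93 -0.22] w 29.5 t 21.55
```

```bash
{ python3 -m jog '[[-2,-0.2,-2.5,0,0.004,-0.004]]'
python3 -m jog '[[-2,-0.2,-2.5,0,0.004,0]]'
python3 -m jog '[[-2,-0.2,-2.5,0,0.004,0]]'
python3 -m jog '[[-2,-0.2,-2.5,0,0.004,0]]'
python3 -m jog '[[-2,-0.2,-2.5,0,0.004,0]]'
python3 -m jog '[[-2,-0.2,-2.5,0,0.004,0]]'; } | grep -E "pos|force"
python3 -c "from h import *;need(-3.404)"
```

```text
eef_pos: [0.5289, 0.0019, 0.0792]
force: [-2.1, -1.2, 17.3]
eef_pos: [0.5288, 0.0018, 0.0788]
force: [-2.2, -0.1, 18.5]
eef_pos: [0.5289, 0.0019, 0.0786]
force: [-2.7, 0.1, 19.4]
eef_pos: [0.5288, 0.0019, 0.0783]
force: [-0.9, -1.0, 13.6]
eef_pos: [0.5288, 0.0019, 0.0779]
force: [-2.5, -0.9, 17.9]
eef_pos: [0.5285, 0.0019, 0.0772]
force: [1.3, -1.3, -0.7]
pos mm [528.51   1.88  77.17] rotvec [-0.0023  0.0042 -0.0058] F [ 1.3 -1.3 -0.7] M [-0.53 -0.61  0.03] w 29.7 t 22.15
```

```bash
{ python3 -m jog '[[-1,-0.2,-2,0,0.004,-0.005]]'
python3 -m jog '[[-1,-0.2,-2,0,0.003,0]]'
python3 -m jog '[[-1,-0.2,-2,0,0.003,0]]'
python3 -m jog '[[-1,-0.2,-2,0,0.003,0]]'
python3 -m jog '[[-1,-0.2,-2,0,0.003,0]]'
python3 -m jog '[[-1,-0.2,-2,0,0.003,0]]'; } | grep -E "pos|force"
python3 -c "from h import *;need(-3.404)"
```

```text
eef_pos: [0.5285, 0.0019, 0.0762]
force: [-3.1, 0.9, 9.9]
eef_pos: [0.5285, 0.0019, 0.0754]
force: [-2.6, -0.7, 12.0]
eef_pos: [0.5285, 0.0019, 0.0746]
force: [-2.6, -0.3, 12.3]
eef_pos: [0.5285, 0.0019, 0.0739]
force: [-2.9, 0.0, 13.4]
eef_pos: [0.5285, 0.0019, 0.0732]
force: [-2.7, 0.7, 13.5]
eef_pos: [0.5285, 0.0019, 0.0726]
force: [-2.8, 0.6, 14.6]
pos mm [528.51   1.91  72.62] rotvec [-0.0037 -0.0017 -0.005 ] F [-2.8  0.6 14.6] M [ 0.24  1.   -0.07] w 29.5 t 22.75
```

```bash
{ python3 -m jog '[[-1,0,-2,-0.004,0,-0.005]]'
python3 -m jog '[[-1,0,-2,0,0,0]]'
python3 -m jog '[[-1,0,-2,0,0,0]]'
python3 -m jog '[[-1,0,-2.2,0,0,0]]'
python3 -m jog '[[-1,0,-2.2,0,0,0]]'
python3 -m jog '[[-1,0,-2.2,0,0,0]]'
python3 -m jog '[[-1,0,-2.2,0,0,0]]'; } | grep -E "pos|force"
python3 -c "from h import *;need(-3.404)"
```

```text
eef_pos: [0.5285, 0.0019, 0.0719]
force: [-2.2, -1.2, 13.3]
eef_pos: [0.5285, 0.002, 0.0713]
force: [-2.6, -0.9, 12.6]
eef_pos: [0.5285, 0.002, 0.0707]
force: [-2.3, -0.6, 14.0]
eef_pos: [0.5284, 0.002, 0.0698]
force: [-2.5, -1.2, 14.3]
eef_pos: [0.5284, 0.002, 0.069]
force: [-2.4, -1.1, 14.1]
eef_pos: [0.5283, 0.002, 0.0682]
force: [-2.7, 0.5, 14.9]
eef_pos: [0.5283, 0.002, 0.0674]
force: [-2.4, -1.3, 14.9]
pos mm [528.31   2.    67.36] rotvec [ 0.001   0.0135 -0.0055] F [-2.4 -1.3 14.9] M [-0.14  1.06 -0.07] w 29.4 t 23.45
```

```bash
{ python3 -m jog '[[-0.5,0,-2,0,0.01,-0.005]]'
python3 -m jog '[[-1,0,-2.2,0,0.005,0]]'
python3 -m jog '[[-1,0,-2.2,0,0.005,0]]'
python3 -m jog '[[-1,0,-2.2,0,0.005,0]]'
python3 -m jog '[[-1,0,-2.2,0,0.005,0]]'; } | grep -E "pos|force"
python3 -c "from h import *;need(-3.404)"
```

```text
eef_pos: [0.5284, 0.0019, 0.0667]
force: [-4.1, -0.6, 14.1]
eef_pos: [0.5284, 0.0019, 0.0659]
force: [-0.5, -0.7, 14.3]
eef_pos: [0.5285, 0.0019, 0.0652]
force: [-2.3, 0.3, 15.0]
eef_pos: [0.5285, 0.0019, 0.0644]
force: [-3.6, -1.6, 16.1]
eef_pos: [0.5285, 0.0019, 0.0638]
force: [-2.6, -0.3, 16.3]
pos mm [528.54   1.9   63.79] rotvec [ 0.0014 -0.0064 -0.0047] F [-2.6 -0.3 16.3] M [-0.21  1.18 -0.12] w 29.4 t 23.95
```

```bash
{ python3 -m jog '[[-1,0,-2,0,-0.005,-0.004]]'
python3 -m jog '[[-1,0,-2,0,0,0]]'
python3 -m jog '[[-1,0,-2,0,0,0]]'; } | grep -E "pos|force"
python3 -c "from h import *;need(-3.404)"
```

```text
eef_pos: [0.5285, 0.0019, 0.0632]
force: [-3.9, 0.7, 13.8]
eef_pos: [0.5285, 0.0019, 0.0626]
force: [-2.7, -1.0, 14.4]
eef_pos: [0.5285, 0.0019, 0.062]
force: [-2.7, -1.9, 14.8]
pos mm [528.49   1.94  62.04] rotvec [ 0.0016  0.005  -0.003 ] F [-2.7 -1.9 14.8] M [-0.28  0.96  0.  ] w 29.4 t 24.25
```

```bash
{ python3 -m jog '[[-1,0,-2,0,0.003,-0.003]]'
python3 -m jog '[[-1,0,-2,0,0,0]]'; } | grep -E "pos|force"
python3 -c "from h import *;need(-3.404)"
```

```text
eef_pos: [0.5284, 0.002, 0.0615]
force: [-2.1, -0.5, 14.1]
eef_pos: [0.5284, 0.002, 0.0609]
force: [-2.6, -1.1, 13.9]
pos mm [528.44   1.95  60.93] rotvec [ 0.0017  0.0064 -0.0018] F [-2.6 -1.1 13.9] M [-0.18  1.06  0.01] w 29.3 t 24.45
```

```bash
{ python3 -m jog '[[-1,0,-2,0,0.003,-0.003]]'; } | grep -E "pos|force"
python3 -c "from h import *;need(-3.404)"
```

```text
eef_pos: [0.5284, 0.002, 0.0604]
force: [-2.3, -1.0, 14.4]
pos mm [528.45   1.98  60.39] rotvec [0.0017 0.0057 0.0002] F [-2.3 -1.  14.4] M [-0.25  0.94  0.09] w 29.2 t 24.55
```

```bash
python3 -m jog '[[-1,0,-2,0,0.003,0]]' | grep -E "pos|force"
```

```text
eef_pos: [0.5284, 0.0019, 0.0598]
force: [-0.7, -4.3, 8.9]
```

Force dropped from 14.4 to 8.9 N at 59.8, so the top has cleared the nose. Going about 2 mm further in small steps.

```bash
python3 -m jog '[[-0.7,0,-1.4,0,0.003,0]]' | grep -E "pos|force";python3 -c "from h import *;need(-3.404)"
```

```text
eef_pos: [0.5284, 0.0019, 0.0591]
force: [-1.0, -1.0, 8.8]
pos mm [528.4    1.94  59.14] rotvec [ 0.0019  0.0034 -0.0014] F [-1.  -1.   8.8] M [-0.16  0.31  0.1 ] w 29.5 t 24.75
```

```bash
python3 -m jog '[[-0.7,0,-1.4,0,0,0]]' | grep -E "pos|force"
```

```text
eef_pos: [0.5284, 0.002, 0.0586]
force: [-1.1, -2.1, 10.0]
```

```bash
python3 -m jog '[[-0.7,0,-1.4,0,0,0]]' | grep -E "pos|force"
```

```text
eef_pos: [0.5284, 0.0019, 0.0581]
force: [-2.0, -0.3, 10.6]
```

```bash
python3 -m jog '[[-0.7,0,-1.4,0,0,0]]' | grep -E "pos|force"
```

```text
eef_pos: [0.5284, 0.002, 0.0576]
force: [-0.7, -0.9, 10.2]
```

```bash
python3 -m jog '[[-0.5,0,-1.3,0,0,0]]' | grep -E "pos|force"; python3 -c "from h import *;need(-3.404)"
```

```text
eef_pos: [0.5284, 0.0019, 0.0571]
force: [-2.3, -0.2, 11.0]
pos mm [528.37   1.93  57.09] rotvec [ 0.0021  0.0088 -0.0038] F [-2.3 -0.2 11. ] M [-0.07  0.89 -0.02] w 29.4 t 25.15
```

Now 2.7 mm below the drop, with no hard stop felt. I'll test the hold by pulling up gently.

```bash
{ python3 -m jog '[[0,0,0.5,0,0,0]]'
python3 -m jog '[[0,0,0.5,0,0,0]]'
python3 -m jog '[[0,0,0.5,0,0,0]]'
python3 -m jog '[[0,0,0.3,0,0,0]]'; } | grep -E "pos|force"
```

```text
eef_pos: [0.5284, 0.0019, 0.058]
force: [-2.7, 0.5, 7.7]
eef_pos: [0.5284, 0.002, 0.059]
force: [-2.0, 0.2, 7.4]
eef_pos: [0.5283, 0.002, 0.0595]
force: [2.1, -0.9, -5.4]
eef_pos: [0.5283, 0.002, 0.0595]
force: [4.0, -0.1, -3.0]
```

The lips hold at 59.5 mm, with the force now pulling downward, which matches A. Release, retreat and check.

```bash
python3 -m jog '[[0,0,0,0,0,0],[0,0,0,0,0,0],[0,0,0,0,0,0],[0,0,0,0,0,0]]' 0.65
python3 -m jog '[[0,0,10,0,0,0],[0,0,30,0,0,0],[0,0,40,0,0,0],[0,0,40,0,0,0],[0,0,40,0,0,0],[0,0,40,0,0,0],[0,0,0,0,0,0]]'
python3 - <<'E'
from h import *
need(-3.404)
b=eyes.grab_frame("scene")
cv2.imwrite("pics/m5.png",np.hstack([cv2.resize(b[200:290,240:350],(440,360),interpolation=2),cv2.resize(b[150:420,160:430],(360,360))]))
E
```

```text
t: 25.95
eef_pos: [0.5276, 0.0019, 0.0586]
ee_rot: [-3.141, 0.008, 2.883]
force: [-0.4, 0.2, 0.4]
width: 0.0546
t: 26.65
eef_pos: [0.5245, 0.0003, 0.2704]
ee_rot: [-3.139, 0.007, 2.883]
force: [0.7, 0.1, -0.4]
width: 0.0569
pos mm [5.2447e+02 3.1000e-01 2.7041e+02] rotvec [ 0.004   0.0065 -0.004 ] F [ 0.7  0.1 -0.4] M [ 0.11 -0.17 -0.02] w 56.9 t 26.65
```

View pics/m5.png

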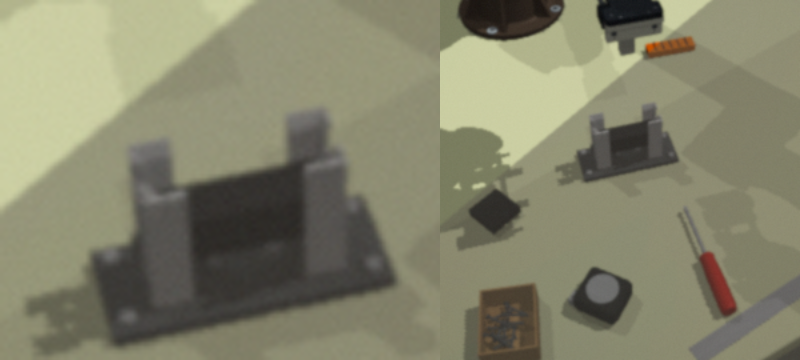

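The picture shows both packers stacked level below the post tops (crop 245,210). The square packer, tape, box and screwdriver have not moved, and the gripper is clear. I'm handing in.

```bash
python3 -c "
from station import workorder; print(workorder.job_done())"
```

```text
the job is handed in; nothing more can be done
None
```

Both long black packers are snapped into the magazine, the second on top of the first, and the job was handed in at about 27 s of the 72 s allowed.

- **First packer:** the push force dropped from 12.9 to 6.1 N as its top cleared the lips. A gentle pull-up afterwards met the lips at a tool height of 59.65 mm, so they were holding it.
- **Second packer:** the push never read above 19.6 N, under the 28 N crack limit, and dropped from 14.4 to 8.9 N at 59.8 mm. I went 2.7 mm further, at up to 11 N, without feeling the hard stop. The pull-up met the lips at 59.5 mm, in line with the first.
- **Final picture:** the two packers lie level in the slot. The square packer, tape, box of screws and screwdriver are where they were, and the gripper is clear of everything.
- **Disagreements:**
  - The two cameras differed by about 5 mm on where the packers lay along their length. I used the top view and checked each packer in the gripper, where it was 1–2 mm off.
  - The packers rubbed one slot wall on the way down, with up to 7.6 N of side force.
  - The lips held closer to the force-drop point than the 2 mm given: about 0.5 mm, not the 2 mm the drawing implies.

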